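Power up the control box and hold it in run

TASK

Function-test the bench control box with closed fingers: press the raised half of the red rocker on the white power strip fully down to switch it on, then push the blue button fully in so that it stays in, and then press the green hold-to-run button right down and finish while still holding it down with the fingers. Keep to this order, do not press the red stop button, do not lift or shove the power strip, and leave everything else on the bench where it is.

Things in the scene. Friction and masses are not known exactly. Their poses are not given: they have to be found in the camera images.
- strip: white power strip, a loose bar 246 mm long (its own y), 50 mm wide (its own x), body top 34 mm above the table; origin at the centre of its underside; 0.35 kg; the red rocker is near its -y end
- rocker_raised (a point): point on top of the outer end of the raised (off) half of the red rocker, 39 mm above the table. The rocker is 24 mm along the strip's x and 12 mm along its y; this half is on the strip's -x side, pressing it down to about 35 mm above the table, nearly flush with the strip's body, with 3 to 6 N switches the strip on
- rocker_mid (a point): point over the rocker's hinge line (the hinge runs along the strip's y), 10 mm toward the strip's +x from rocker_raised; do not press the other half, beyond this point
- strip_switch (a joint): angle of the rocker: about 0 to 0.05 = off, 0.349 = fully on; it stays where it is left; rad
- station: control box fixed to the bench, grey with a yellow top, 120 (its x) x 240 (its y) x 50 mm tall; origin at the centre of its underside; its three buttons stand in a row along its y, 70 mm apart, in an order that varies
- blue_top (a point): blue enable button: it has no spring, moves against 3.5 N friction and stays in when pushed. Flat round cap, 34 mm wide, in a black collar 45 mm wide; this point (fixed, does not move with the cap) is the centre of the cap's top before it is pressed, 72 mm above the table, 11 mm above the collar's rim; pressed straight down
- blue (a joint): travel of the blue button: 0 = out, 0.006 = fully in; m
- green_top (a point): green hold-to-run button: spring return, 1.5 N at the start of its travel and 4.5 N at its end; comes up when let go. Flat round cap, 34 mm wide, in a black collar 45 mm wide; this point (fixed, does not move with the cap) is the centre of the cap's top before it is pressed, 72 mm above the table, 11 mm above the collar's rim; pressed straight down
- green (a joint): travel of the green button: 0 = out, 0.006 = fully in; m
- green_base: black collar of the green button with the button in it; origin at the centre of its underside, 50 mm above the table
- red_top (a point): red stop button: spring return, same stiffness as the green; to be left alone. Flat round cap, 34 mm wide, in a black collar 45 mm wide; this point (fixed, does not move with the cap) is the centre of the cap's top before it is pressed, 72 mm above the table, 11 mm above the collar's rim; pressed straight down
- red (a joint): travel of the red button: 0 = out, 0.006 = fully in; m
- cap: round knurled steel cap, 37 mm wide, 25 mm tall; bystander, origin at the centre of its underside
- die: round steel die with a hole, 43 mm wide, 25 mm tall; bystander, origin at the centre of its underside
- copper_pin: brown copper bobbin-shaped pin, 30 mm wide, 62 mm tall; bystander, origin at the centre of its underside
- marker: black and red marker pen, lying, 118 mm long, 16 mm thick; bystander, origin at the centre of its underside
- oil: amber oil bottle with a red spout, 45 mm wide, 121 mm tall; bystander, origin at the centre of its underside

How it is judged:
By the outcome, as a careful person would: the job done as asked, in the order asked, and still so for the second after the job is handed in, while the arm keeps its last pose, push and grip.
It also fails if it takes over 42 s, if anything falls off the work surface, if the arm or the gripper's body presses on something with over 40 N, if the wrist force passes 120 N, or if a joint passes its speed limit or range.

ROBOT

A 6-joint arm with a two-finger parallel gripper is mounted at the origin on a cart in front of the work surface, level with it; the furniture and walls round the work are solid. World frame = base frame: x ahead of the robot, y to its left, z up, the work surface at z = 0. Lengths are in m, angles in rad, forces in N, time in s.
With the tool pointing down it reaches from about 0.25 to 0.8 m from the base axis. Payload 8.5 kg.
Tool frame: the origin (TCP) lies midway between the tips of the shut fingers; the grasp point (between the pads) lies 19 mm behind it; z points along the fingers, y is the line along which they close (so a half turn about z gives the same grasp; the last joint's range is limited). The gripper opens to 85 mm and grips with 20 to 120 N. Pads are 22 mm wide; open, the fingers measure 114 mm over their backs; the gripper's body (76 mm by 85 mm) begins 54 mm behind the grasp point. The pads swing forward as they close: fully open they stand 13 mm farther back than shut.
Start: joints at [1.3, 0.238, -0.013, 1.319, 0, 1.571], TCP at [0.14, 0.506, 0.231] pointing down, gripper open.
Joint ranges: [-2.66, 2.66], [-1.03, 1.9], [-1.14, 1.46], [-1.82, 2.27], [-1.45, 1.34], [-3.14, 3.14]. Speed limits (rad/s): [2.22, 2.22, 2.79, 3.14, 3.14, 3.14].

INTERFACE

Orientations are given as a unit quaternion [x, y, z, w].
In Python, from cell import status, camera, camera_params, job gives the robot as it stands. The module is installed in compiled form; this text tells all that it offers.
- The arm moves only by the tool step_arm, never from a script. Its argument "deltas" is a list that holds one entry, the list of rows, each a list of 7 numbers: the shift along the tool's x, y, z as a fraction of full scale, then the turn, a rotation vector about the tool's x, y, z as a fraction of full scale, then the closure, from -1 (fully open) to 1 (shut). A call has 1 to 20 rows; each row is the pose to reach, as a shift and turn from the pose commanded when the call began, along the tool's axes at that moment, turning the shorter way round; what a row does not reach only later rows make up. Full scale, the value 1, is 0.6 m for a shift and 360 degrees for a turn. A row lasts 1/8 s, in which the tool goes at most 62.5 mm and 10.7 degrees, less where a joint would pass 70% of its speed; a pose out of reach is approached as far as the arm can. A call with a number of a shift or a turn outside -1 to 1 is refused whole. A call with a gripper value outside its range is refused whole. The fingers move at their own pace and stop on an object; "newtons" is the grip in N (left out, the last holds). Time passes only in rows, so rows that repeat a pose let the fingers close. It gives the time, the measured TCP pose, the force, the opening and the grip force at its end, in the units of the state.
- status.sense(): the state, without advancing time (a new reading comes with each control period).
- camera(name): name is "scene" or "top"; returns (picture, depth): 420x560x3 uint8, red, green, blue; 420x560 float32, m along the optical axis (not along the pixel's ray), 0 where there is no reading.
- camera_params(name): a dict with "mtx" (3x3 intrinsics, pixels), "world_to_cam" (4x4, takes a point from world to camera coordinates). Camera axes: x right, y down, z forward; pixel columns grow to the right and rows downward; lengths in m; the calibration is good to about 2 mm. A picture is of the moment at which its call begins. camera_params takes no time and is no camera call.
- job.close_job(): hands the job in; it is judged then, once.
The state is a dict: "t": time; "joints": joint angles; "qd": joint speeds; "tau": joint torques, N m; "eef_pos": TCP position; "orientation": TCP orientation; "contact_force": force on the tool from outside, world axes, zero at the start; "wrist_torque": the same for the moment, N m; "opening": finger opening in m; "grasp_force": force on a finger pad.
Only numpy, scipy, OpenCV 4.12 (cv2) and the standard library are available. Lean on these libraries where they do the work, as an engineer would, in place of code of your own. Each camera call takes 0.05 s, during which the arm holds its last target. There are 200 camera calls.

## Working session

There is one attempt and no reset: what is moved stays moved. The work goes in short steps, Python scripts to look and compute and a tool call to move; the robot and the scene stay as the last step left them, time stands still between calls to the robot, and variables do not carry over. Pictures are saved under pics/ and viewed, at most 10 in all, crops included, and the job is handed in when it is done.

Besides the shell and the picture viewer there is one more tool, called after "Emit:" in YAML: its name, and indented under it one key for each argument. step_arm: Moves the arm, as the interface text tells. Its arguments: {"type":"object","properties":{"deltas":{"type":"array","items":{"type":"array","items":{"type":"array","items":{"type":"number","minimum":-1,"maximum":1}}}},"newtons":{"type":"number"}},"required":["deltas"]}

```bash
mkdir -p pics; python3 - <<'E'
from cell import status,camera,camera_params
import cv2,numpy as np
for n in("scene","top"):
    p,d=camera(n); cv2.imwrite(f"pics/{n}0.png",p[:,:,::-1]); np.savez(f"{n}0.npz",p=p,d=d)
    q=camera_params(n); print(n,q["mtx"].round(1).tolist(),q["world_to_cam"].round(3).tolist())
s=status.sense();print(s["t"],s["eef_pos"],s["orientation"],s["contact_force"])
E
```

```text
scene [[426.3, 0.0, 286.1], [0.0, 426.3, 209.3], [0.0, 0.0, 1.0]] [[0.902, -0.432, 0.005, -0.541], [-0.313, -0.66, -0.683, 0.271], [0.298, 0.614, -0.731, 0.744], [0.0, 0.0, 0.0, 1.0]]
top [[521.1, 0.0, 283.7], [0.0, 521.1, 204.7], [0.0, 0.0, 1.0]] [[0.015, -1.0, -0.009, 0.053], [-0.983, -0.013, -0.183, 0.65], [0.183, 0.012, -0.983, 0.996], [0.0, 0.0, 0.0, 1.0]]
0.1 [0.14032255 0.50550835 0.23074217] [ 1.34975251e-01  9.90848753e-01 -6.49581450e-04 -8.71357123e-05] [ 0.16273057  0.20636128 -0.19379748]
```

View pics/top0.png

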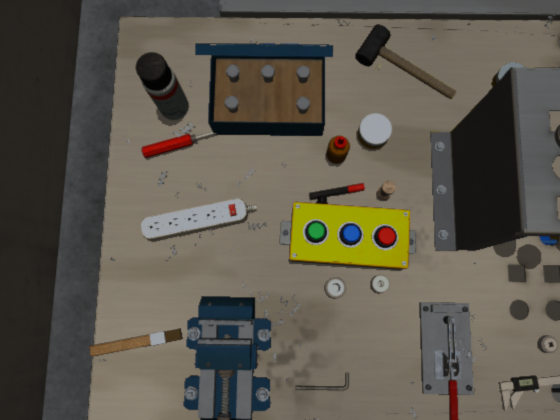

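View pics/scene0.png

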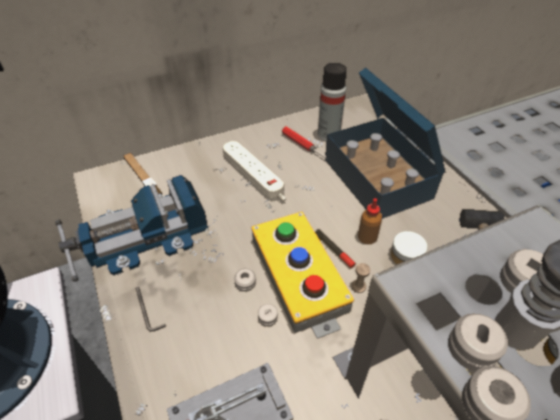

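The top view shows the strip at about (195,219) with its rocker at (232,210). The green button is at (316,231), blue at (351,234) and red at (386,237). The scene view shows the rocker at (272,182), green at (286,231), blue at (300,257) and red at (314,286).

```bash
cat >h.py <<'E'
import cv2,numpy as np
from cell import camera_params
P={n:camera_params(n) for n in("scene","top")}
def ray(n,uv,z):
    q=P[n];T=np.array(q["world_to_cam"]);R,t=T[:3,:3],T[:3,3]
    c=-R.T@t;d=R.T@np.linalg.solve(q["mtx"],[uv[0],uv[1],1]);return c+d*(z-c[2])/d[2]
def tri(a,b):
    M=[np.array(P[n]["mtx"])@np.array(P[n]["world_to_cam"])[:3] for n in("scene","top")]
    X=cv2.triangulatePoints(*M,np.float64(a).reshape(2,1),np.float64(b).reshape(2,1));return (X[:3]/X[3]).ravel()
def blob(img,lo,hi,box):  # HSV mask, biggest contour in box x0,y0,x1,y1
    h=cv2.cvtColor(img,cv2.COLOR_RGB2HSV)
    m=cv2.inRange(h,lo,hi)
    if lo[0]==0 and hi[0]<20: m|=cv2.inRange(h,(172,)+lo[1:],(180,)+hi[1:])
    k=np.zeros_like(m);x0,y0,x1,y1=box;k[y0:y1,x0:x1]=m[y0:y1,x0:x1]
    c=max(cv2.findContours(k,cv2.RETR_EXTERNAL,cv2.CHAIN_APPROX_NONE)[0],key=cv2.contourArea)
    return c
def cen(c):
    m=cv2.moments(c);return np.array([m["m10"],m["m01"]])/m["m00"]
E
python3 - <<'E'
from h import *
I={n:np.load(n+"0.npz")["p"] for n in P}
R=((0,140,90),(8,255,255));G=((45,100,60),(85,255,255));B=((105,120,60),(128,255,255))
t={"green":(G,(270,215,300,245),(300,215,332,248)),"blue":(B,(284,242,316,274),(336,218,366,250)),
"red":(R,(298,270,330,302),(370,220,402,254)),"rocker":(R,(260,172,284,192),(222,200,242,220))}
for k,(c,bs,bt) in t.items():
    a=blob(I["scene"],*c,bs);b=blob(I["top"],*c,bt);z=.038 if k=="rocker" else .072
    print(k,cen(a).round(1),cen(b).round(1),cv2.contourArea(b),"tri",tri(cen(a),cen(b)).round(4),"plane",ray("top",cen(b),z).round(4),ray("scene",cen(a),z).round(4))
c=blob(I["top"],(0,0,120),(180,60,255),(135,190,248,245))
r=cv2.minAreaRect(c);bx=cv2.boxPoints(r);print(r);print(np.array([ray("top",p,.034) for p in bx]).round(4))
cr=I["top"][190:250,130:270];cr=cv2.resize(cr,None,fx=5.5,fy=5.5,interpolation=cv2.INTER_CUBIC)
cr2=cv2.resize(I["scene"][135:210,210:300],None,fx=3.3,fy=3.3,interpolation=cv2.INTER_CUBIC)
o=np.zeros((590,770,3),np.uint8);o[:330,:770]=cr;o[335:335+cr2.shape[0],:cr2.shape[1]]=cr2
cv2.imwrite("pics/crop1.png",o[:,:,::-1])
E
```

```text
green [285.3 229.5] [316.  230.2] 201.0 tri [ 0.5968 -0.0028  0.066 ] plane [ 0.5963 -0.0026  0.072 ] [ 0.594  -0.0073  0.072 ]
blue [299.  254.7] [351.1 233. ] 214.0 tri [ 0.5923 -0.0726  0.0671] plane [ 0.5917 -0.0721  0.072 ] [ 0.5903 -0.0759  0.072 ]
red [314.  283.8] [386.3 235.4] 198.0 tri [ 0.5884 -0.1428  0.065 ] plane [ 0.5878 -0.1416  0.072 ] [ 0.5853 -0.1466  0.072 ]
rocker [nan nan] [232.1 209.5] 39.5 tri [nan nan nan] plane [0.6417 0.1692 0.038 ] [nan nan nan]
((191.0, 217.0), (54.0, 112.0), 90.0)
[[0.681  0.3746 0.034 ]
 [0.6842 0.1399 0.034 ]
 [0.571  0.1367 0.034 ]
 [0.5677 0.367  0.034 ]]h.py:18: RuntimeWarning: invalid value encountered in divide
  m=cv2.moments(c);return np.array([m["m10"],m["m01"]])/m["m00"]
```

View pics/crop1.png

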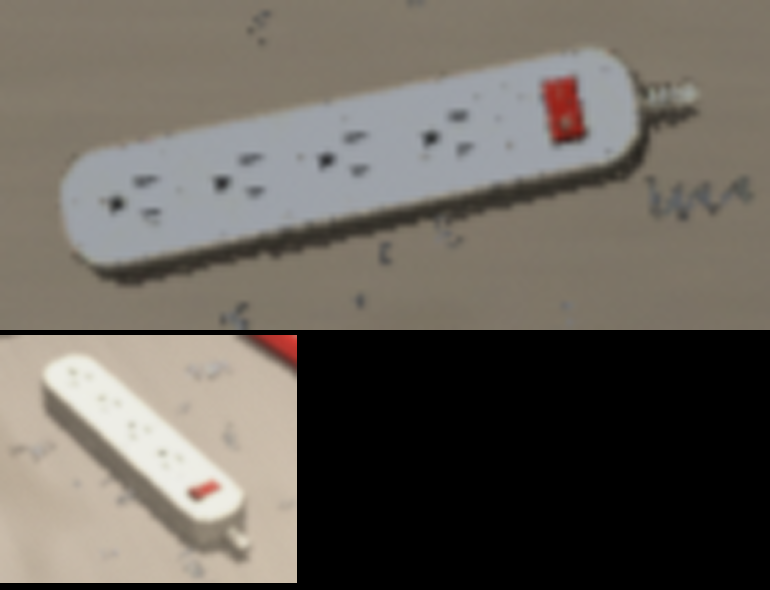

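The crop shows the strip tilted slightly, with its rocker at about (565,111). Its raised half is the lower, near side. Next I'll measure the strip's direction and triangulate the rocker.

```bash
python3 - <<'E'
from h import *
I={n:np.load(n+"0.npz")["p"] for n in P}
h=cv2.cvtColor(I["top"],cv2.COLOR_RGB2HSV)
print(h[205,200],h[250,200],h[210,150]) 
# blueish-white body: hue blue vs wood hue
m=cv2.inRange(h,(95,5,80),(135,80,255));k=np.zeros_like(m);k[193:245,135:252]=m[193:245,135:252]
k=cv2.morphologyEx(k,cv2.MORPH_CLOSE,np.ones((5,5)))
c=max(cv2.findContours(k,cv2.RETR_EXTERNAL,cv2.CHAIN_APPROX_NONE)[0],key=cv2.contourArea)
w=np.array([ray("top",p,.034)[:2] for p in c.reshape(-1,2)],np.float32)*1000
r=cv2.minAreaRect(w);print("strip mm",r,cv2.boxPoints(r).round(0).tolist())
for n,b,z in(("top",(222,200,242,220),.037),("scene",(258,174,286,195),.037)):
    c=blob(I[n],(0,100,60),(12,255,255),b);p=cen(c);print(n,p,cv2.contourArea(c),ray(n,p,z).round(4))
    w=np.array([ray(n,q,z)[:2] for q in c.reshape(-1,2)],np.float32)*1000
    print(cv2.minAreaRect(w))
    if n=="top":a=p
print(tri(p,a))
E
```

```text
[ 19  42 134] [ 19  49 124] [ 18  45 130]
strip mm ((623.9158325195312, 249.94430541992188), (41.63449478149414, 215.10975646972656), 12.735509872436523) [[580.0, 350.0], [627.0, 140.0], [668.0, 150.0], [621.0, 359.0]]
top [232.05208333 209.51041667] 48.0 [0.6418 0.1694 0.037 ]
((641.8843383789062, 169.39283752441406), (22.826059341430664, 11.546257972717285), 11.271525382995605)
scene [271.5 181.5] 10.0 [0.6416 0.1683 0.037 ]
((641.6525268554688, 168.29171752929688), (15.552599906921387, 7.060262680053711), 11.061790466308594)
[0.64209612 0.16957986 0.03567815]
```

Emit:
step_arm:
  deltas:
    - [[0,0,-0.03,0,0,-0.01,1],[0,0,-0.05,0,0,-0.02,1]]

```text
t: 0.35
eef_pos: [0.1404, 0.5057, 0.2615]
orientation: [0.071, 0.997, -0.0, -0.0]
contact_force: [-0.3, -0.2, -0.8]
opening: 0.0514
grasp_force: 0.0
```

```bash
python3 -c "
from cell import status
s=status.sense();print(s['t'],s['joints'],s['eef_pos'],s['orientation'],s['contact_force'],s['opening'])"
```

```text
0.35 [ 1.30002926e+00  2.30411976e-01  5.31364413e-02  1.39415013e+00
 -3.45863474e-05  1.44306410e+00] [0.14039025 0.5057178  0.26151186] [ 7.14564639e-02  9.97443670e-01 -3.11865436e-04 -4.53324488e-05] [-0.34819575 -0.20386439 -0.80428119] 0.05142029242259657
```

Emit:
step_arm:
  deltas:
    - [[-0.882,-0.444,0,0,0,-0.0564,1],[-0.882,-0.444,0,0,0,-0.0564,1],[-0.882,-0.444,0,0,0,-0.0564,1],[-0.882,-0.444,0,0,0,-0.0564,1],[-0.882,-0.444,0,0,0,-0.0564,1],[-0.882,-0.444,0,0,0,-0.0564,1],[-0.882,-0.444,0,0,0,-0.0564,1],[-0.882,-0.444,0,0,0,-0.0564,1],[-0.882,-0.444,0,0,0,-0.0564,1],[-0.882,-0.444,0,0,0,-0.0564,1],[-0.882,-0.444,0.1,0,0,-0.0564,1],[-0.882,-0.444,0.2,0,0,-0.0564,1],[-0.882,-0.444,0.283,0,0,-0.0564,1],[-0.882,-0.444,0.283,0,0,-0.0564,1],[-0.882,-0.444,0.283,0,0,-0.0564,1]]

```text
t: 2.22
eef_pos: [0.6265, 0.166, 0.0933]
orientation: [-0.104, 0.995, 0.0, 0.001]
contact_force: [0.3, 0.3, 0.4]
opening: -0.0001
grasp_force: 0.0
```

```bash
python3 - <<'E'
from cell import status,camera
import cv2,numpy as np
s=status.sense();print(s["t"],s["joints"].round(3),s["eef_pos"],s["orientation"],s["contact_force"],s["opening"])
p,d=camera("scene");t,_=camera("top");np.savez("1.npz",s=p,t=t)
o=np.hstack([cv2.resize(p[60:210,190:320],(520,600)),cv2.resize(t[150:270,190:246],(280,600))])
cv2.imwrite("pics/a1.png",o[:,:,::-1])
E
```

```text
2.225 [ 0.259  0.514  0.052  1.106 -0.     0.05 ] [0.62645513 0.16595879 0.09329346] [-1.04453488e-01  9.94529409e-01  7.30853608e-05  8.47149054e-04] [0.25592226 0.31152498 0.3706569 ] -5.809705933360441e-05
```

View pics/a1.png

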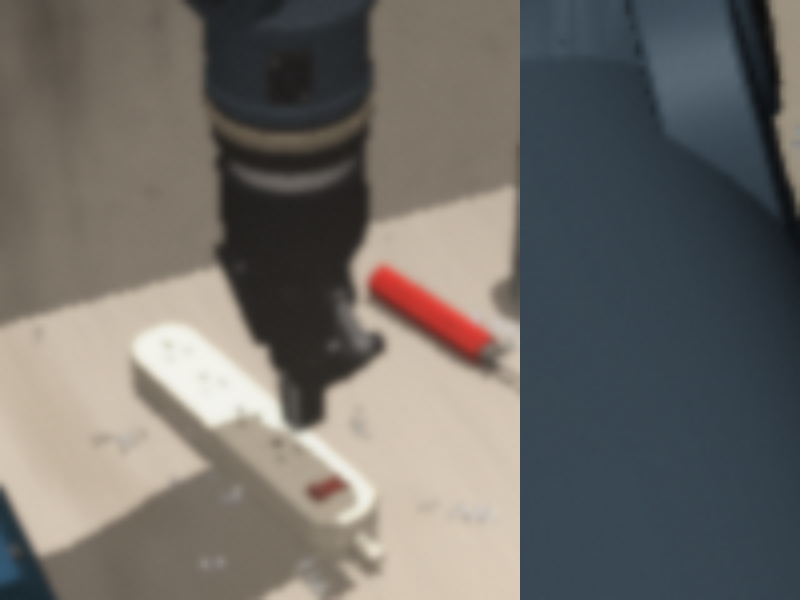

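The picture shows the shut fingers hovering over the strip. The tip is about 20 mm wide, and the rocker is visible at (328,488) in the crop. I'm going down now.

Emit:
step_arm:
  deltas:
    - [[0,0,0.04,0,0,0,1],[0,0,0.075,0,0,0,1],[0,0,0.08,0,0,0,1],[0,0,0.08,0,0,0,1]]

```text
t: 2.82
eef_pos: [0.6264, 0.1659, 0.045]
orientation: [-0.104, 0.995, 0.0, 0.001]
contact_force: [0.7, 0.1, 0.2]
opening: -0.0
grasp_force: 0.0
```

```bash
python3 - <<'E'
from cell import status,camera
import cv2,numpy as np
s=status.sense();print(s["t"],s["eef_pos"],s["contact_force"])
p,d=camera("scene")
o=cv2.resize(p[140:215,225:325],(800,600),interpolation=cv2.INTER_CUBIC)
cv2.imwrite("pics/a2.png",o[:,:,::-1])
E
```

```text
2.825 [0.62635285 0.16594813 0.04502028] [0.65428867 0.10658186 0.20027782]
```

View pics/a2.png

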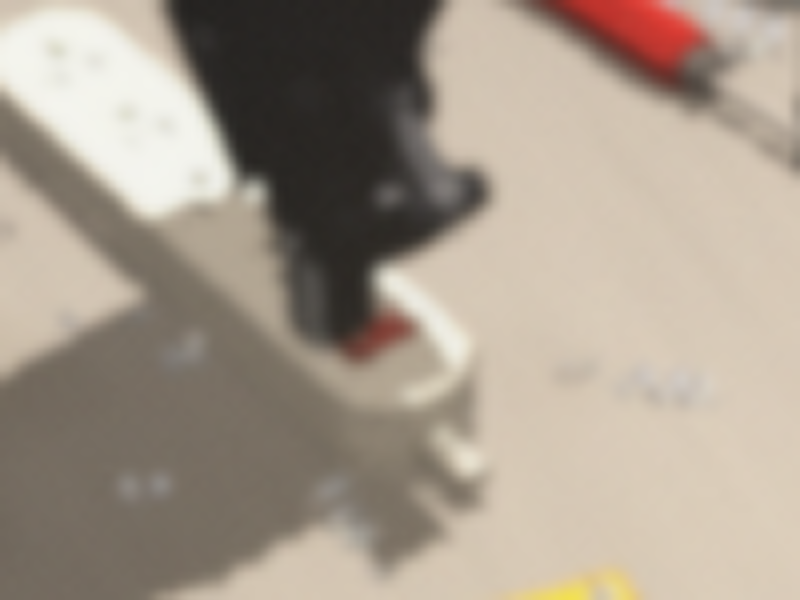

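The tip covers the near, raised end of the rocker. The far half stays free at about (345–410, 320–350). Pressing in small steps.

Emit:
step_arm:
  deltas:
    - [[0,0,0.004,0,0,0,1],[0,0,0.007,0,0,0,1],[0,0,0.01,0,0,0,1],[0,0,0.01,0,0,0,1]]

```text
t: 3.38
eef_pos: [0.6253, 0.1656, 0.0374]
orientation: [-0.104, 0.995, -0.0, -0.0]
contact_force: [0.2, -0.5, 0.7]
opening: -0.0
grasp_force: 0.2
```

Emit:
step_arm:
  deltas:
    - [[0,0,0.003,0,0,0,1],[0,0,0.005,0,0,0,1],[0,0,0.005,0,0,0,1]]

```text
t: 3.75
eef_pos: [0.6252, 0.1656, 0.0351]
orientation: [-0.104, 0.995, -0.0, -0.0]
contact_force: [-4.9, -0.5, 9.7]
opening: -0.0002
grasp_force: 5.1
```

Emit:
step_arm:
  deltas:
    - [[0,0,-0.02,0,0,0,1],[0,0,-0.07,0,0,0,1],[0,0,-0.12,0,0,0,1],[0,0,-0.12,0,0,0,1]]

```text
t: 4.25
eef_pos: [0.6275, 0.1662, 0.1095]
orientation: [-0.104, 0.995, 0.0, 0.003]
contact_force: [0.3, 0.0, 0.1]
opening: -0.0003
grasp_force: 0.0
```

```bash
python3 - <<'E'
from cell import status,camera
import cv2,numpy as np
s=status.sense();print(s["t"],s["eef_pos"],s["contact_force"])
p,d=camera("scene");q=np.load("1.npz")["s"]
f=lambda a:cv2.resize(a[165:205,250:300],(400,320),interpolation=cv2.INTER_CUBIC)
cv2.imwrite("pics/a3.png",np.hstack([f(q),f(p)])[:,:,::-1])
E
```

```text
4.25 [0.62750947 0.16620044 0.10948727] [0.25427505 0.04487131 0.07820212]
```

View pics/a3.png

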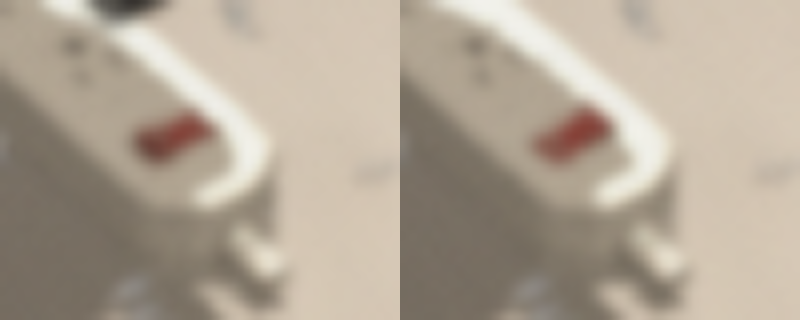

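The right-hand crop, taken after the press, shows the rocker tipped: the near end is down, the far end at (595,125) is raised, and the strip hasn't moved. I'll press once more to check it's fully on.

Emit:
step_arm:
  deltas:
    - [[0,0,0.06,0,0,0,1],[0,0,0.1,0,0,0,1],[0,0,0.113,0,0,0,1],[0,0,0.116,0,0,0,1],[0,0,0.116,0,0,0,1],[0,0,0.116,0,0,0,1]]

```text
t: 5.05
eef_pos: [0.6261, 0.1658, 0.0378]
orientation: [-0.104, 0.995, 0.0, 0.001]
contact_force: [0.9, 0.6, 0.8]
opening: -0.0
grasp_force: 0.0
```

Emit:
step_arm:
  deltas:
    - [[0,0,0.0025,0,0,0,1],[0,0,0.005,0,0,0,1],[0,0,0.0055,0,0,0,1],[0,0,0.0055,0,0,0,1]]

```text
t: 5.55
eef_pos: [0.626, 0.1658, 0.0352]
orientation: [-0.104, 0.995, 0.0, 0.001]
contact_force: [-3.2, -1.0, 11.7]
opening: -0.0
grasp_force: 6.0
```

The rocker is against its end stop at 35.2 mm, so the strip is on. Next is blue.

Emit:
step_arm:
  deltas:
    - [[0,0,-0.1,0,0,0,1],[0,0,-0.18,0,0,0,1],[0.069,-0.189,-0.2,0,0,0,1],[0.138,-0.378,-0.2,0,0,0,1],[0.138,-0.378,-0.2,0,0,0,1],[0.138,-0.378,-0.2,0,0,0,1],[0.138,-0.378,-0.2,0,0,0,1],[0.138,-0.378,-0.14,0,0,0,1],[0.138,-0.378,-0.082,0,0,0,1],[0.138,-0.378,-0.082,0,0,0,1],[0.138,-0.378,-0.082,0,0,0,1]]

```text
t: 6.92
eef_pos: [0.5923, -0.0729, 0.084]
orientation: [-0.105, 0.994, -0.0, 0.001]
contact_force: [0.6, 0.1, 1.2]
opening: 0.0002
grasp_force: 0.0
```

```bash
python3 - <<'E'
from cell import status,camera
import cv2,numpy as np
s=status.sense();print(s["t"],s["eef_pos"],s["contact_force"])
p,d=camera("scene");f=lambda a:cv2.resize(a,(800,600),interpolation=cv2.INTER_CUBIC)
cv2.imwrite("pics/a4.png",f(p[165:315,210:410])[:,:,::-1])
E
```

```text
6.925 [ 0.59234839 -0.07285804  0.08396571] [0.56660213 0.14483836 1.1754631 ]
```

View pics/a4.png

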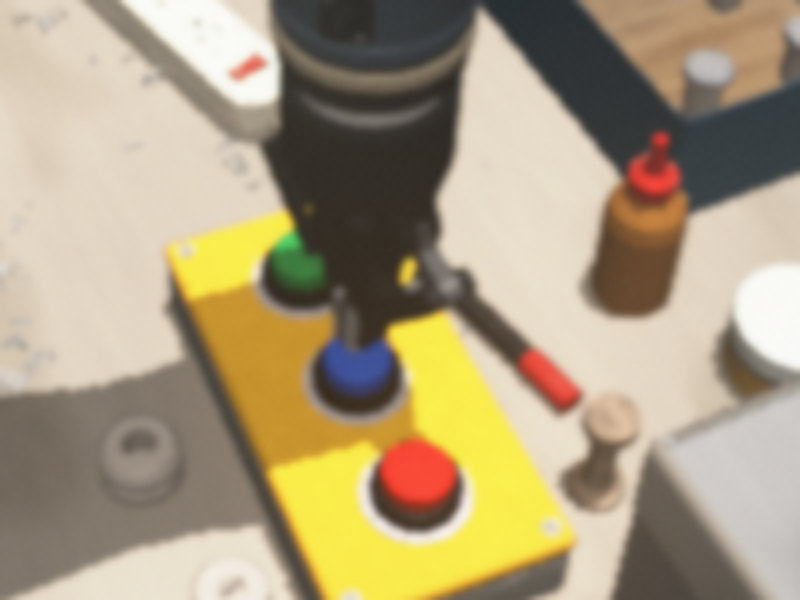

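The tip sits over the blue cap at (357,360), and everything else is undisturbed. Pressing blue.

Emit:
step_arm:
  deltas:
    - [[0,0,0.01,0,0,0,1],[0,0,0.017,0,0,0,1],[0,0,0.022,0,0,0,1],[0,0,0.025,0,0,0,1],[0,0,0.027,0,0,0,1],[0,0,0.027,0,0,0,1],[0,0,0.027,0,0,0,1]]

```text
t: 7.85
eef_pos: [0.5918, -0.0734, 0.0666]
orientation: [-0.104, 0.995, -0.0, 0.0]
contact_force: [0.9, 0.1, 0.4]
opening: -0.0002
grasp_force: 0.7
```

Emit:
step_arm:
  deltas:
    - [[0,0,0.002,0,0,0,1],[0,0,0.003,0,0,0,1],[0,0,0.003,0,0,0,1]]

```text
t: 8.22
eef_pos: [0.5919, -0.0734, 0.066]
orientation: [-0.104, 0.995, -0.0, 0.001]
contact_force: [-2.2, 0.1, 12.4]
opening: 0.0004
grasp_force: 6.4
```

Blue is at its stop: 66.0 mm and 12 N. Now green.

Emit:
step_arm:
  deltas:
    - [[0,0,-0.04,0,0,0,1],[0,0,-0.067,0,0,0,1],[-0.016,0.056,-0.067,0,0,0,1],[-0.031,0.112,-0.067,0,0,0,1],[-0.031,0.112,-0.067,0,0,0,1],[-0.031,0.112,-0.03,0,0,0,1],[-0.031,0.112,-0.03,0,0,0,1],[-0.031,0.112,-0.03,0,0,0,1]]

```text
t: 9.22
eef_pos: [0.596, -0.0044, 0.0832]
orientation: [-0.104, 0.995, -0.0, -0.0]
contact_force: [-0.5, 0.4, 0.1]
opening: 0.0
grasp_force: 0.0
```

```bash
python3 - <<'E'
from cell import status,camera
import cv2,numpy as np
s=status.sense();print(s["t"],s["eef_pos"],s["contact_force"])
p,d=camera("scene");f=lambda a:cv2.resize(a,(800,600),interpolation=cv2.INTER_CUBIC)
cv2.imwrite("pics/a5.png",f(p[165:315,210:410])[:,:,::-1])
E
```

```text
9.225 [ 0.59595071 -0.00438664  0.08324413] [-0.50499637  0.35296247  0.13581767]
```

View pics/a5.png

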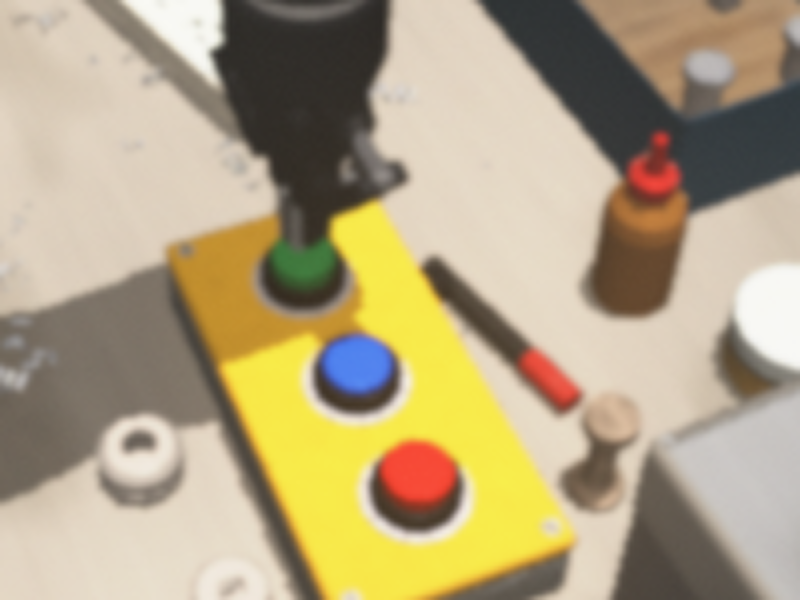

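The blue cap at (358,365) is in, sitting lower than the red one at (420,470). The tip is over green at (303,262). I'll press green and hold it.

Emit:
step_arm:
  deltas:
    - [[0,0,0.01,0,0,0,1],[0,0,0.017,0,0,0,1],[0,0,0.022,0,0,0,1],[0,0,0.026,0,0,0,1],[0,0,0.029,0,0,0,1],[0,0,0.031,0,0,0,1],[0,0,0.031,0,0,0,1],[0,0,0.031,0,0,0,1]]

```text
t: 10.28
eef_pos: [0.596, -0.0039, 0.0659]
orientation: [-0.104, 0.995, -0.0, 0.001]
contact_force: [-5.9, -1.0, 17.2]
opening: -0.0003
grasp_force: 8.7
```

Emit:
step_arm:
  deltas:
    - [[0,0,0.0005,0,0,0,1],[0,0,0.0005,0,0,0,1],[0,0,0.0005,0,0,0,1],[0,0,0.0005,0,0,0,1]]

```text
t: 10.78
eef_pos: [0.596, -0.0039, 0.0658]
orientation: [-0.104, 0.995, -0.0, 0.001]
contact_force: [-6.4, -0.8, 18.7]
opening: -0.0001
grasp_force: 9.9
```

Green is held at its stop with a steady 18.7 N, so I'm handing the job in.

```bash
python3 -c "
from cell import job
print(job.close_job())"
```

```text
the job is handed in; nothing more can be done
None
```

I switched the strip on, pushed the blue button fully in, and handed the job in at about 11 s with the green button held down at its stop; I did not touch the red stop button, and the strip showed no visible shift in the camera.

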